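# Restock the seasoning carousel's cups, turn them to the front and hold it still

## Task

Nest the loose steel dosing cup upright into the matching steel cup that stands on the seasoning carousel and let go of it. Turn the carousel until that stack of two cups stands in the middle of the front opening of the wire gallery round it, and finish while still gripping the carousel's black centre knob, holding it still there so that the cook can take cups without it running away. Keep the other containers on the carousel standing, and leave the things round it alone.

Things in the scene. Friction and masses are not known exactly. Their poses are not given: they have to be found in the camera images.
- loose_cup: loose steel dosing cup standing upright on the worktop left of the carousel: open, hollow, 80 mm high, wall 1.8 mm, 90 g. Upper part (42 to 80 mm above the foot) straight, 60 mm outside (62 over the rim bead), 56 inside; a sloping shoulder (38 to 42 mm) leads to the tapered lower part, 52 mm wide under the shoulder, 44 at the foot. Origin: centre of the foot, z up
- seat_cup: matching cup, same shape and size, standing loose in one of four low locating rings on the carousel (which one varies), foot 22 mm above the worktop, about 98 mm from the axis. Origin: centre of the foot. A cup nested in it goes down until its shoulder rests on this rim, its foot about 40 mm above this foot; only its straight upper part stands out
- red_jar: round glass spice jar with a red cap, 45 mm diameter, 106 mm high, standing loose on the carousel. Origin: centre of the foot
- white_jar: round spice jar with a white cap, 47 mm diameter, 98 mm high, standing loose on the carousel. Origin: centre of the foot
- shaker: closed steel shaker with a domed top, 47 mm diameter, 90 mm high, standing loose on the carousel; it has no mouth. Origin: centre of the foot
- stand: the fixed stand under and round the carousel: a round steel foot pan, 332 mm diameter, with a wire gallery 62 mm high (320 mm diameter) round the back and sides and a 100 degree opening at the front. Origin: on the carousel's turning axis, at the worktop; its -x axis points through the middle of the front opening, roughly towards the robot
- front_spot (a point): the point in the middle of the front opening where the stack shall stand: on the stand, 98 mm from the axis towards the opening, 22 mm above the worktop (fixed, does not turn with the carousel)
- platter: the carousel's turning platter with its centre post and knob: steel with a black mat, 288 mm diameter, floor 22 mm above the worktop. It turns without end stops, both ways, on a low-friction bearing (about 0.03 N m) and stays where it is left; what stands on it rides with it. Origin: on the turning axis, at worktop height; z up
- knob_grip (a point): the middle of the round black knob on top of the carousel's centre post, on the turning axis, 165 mm above the worktop. The knob is fixed to the platter, 37 mm in diameter and 33 mm high, its underside 148 mm and its top 181 mm above the worktop; gripped across its diameter from above, at any yaw, it turns the platter with it
- jar_nuts: bystander: large clear jar with a dark lid, 90 mm diameter, 140 mm high, standing on the worktop. Origin: centre of the foot
- tumbler: bystander: plain straight steel tumbler, taller and wider than the cups (70 mm diameter, 120 mm high), standing on the worktop left of the carousel, behind the loose cup. Origin: centre of the foot
- temp_probe: bystander: cream hand thermometer, 165 x 52 x 22 mm, lying on the worktop. Origin: centre of its underside
There are look-alikes about, which are no part of the job. Leave any green or purple look-alike of the loose_cup alone. What is shaped like the white_jar but green or purple is not meant.

How it is judged:
On the way:
1. the loose cup is nested upright in the matching cup on the carousel, shoulder on rim, and let go (horizontal distance between loose_cup and seat_cup below 0.005 m and z of loose_cup in the frame of seat_cup between 0.036 and 0.045 m and angle between the z axis of loose_cup and the z axis of seat_cup, either way round below 0.08 rad and angle between seat_cup's own z axis and vertical below 0.08 rad and height (world z) of seat_cup between 0.015 and 0.03 m and contact force between the fingers and loose_cup below 0.2 N), for 0.3 s.
At the end, for the whole second after the job is handed in: loose cup nested in its twin (axes within 5 mm, 0.08 rad; foot 36-45 mm above the other), no finger on it; stack within 14 mm of the middle of the opening; all jars upright on the platter; platter still (0.05 rad/s); gripper on the knob with over 3 N, within 35 mm of its middle (all of step 1 and horizontal distance between seat_cup and front_spot below 0.014 m and angular speed of platter below 0.05 rad/s and contact force between the fingers and platter above 3 N and distance between the grasp point and knob_grip below 0.035 m and angle between each of red_jar, white_jar, shaker's own z axis and vertical below 0.15 rad and height (world z) of red_jar between 0.015 and 0.032 m and height (world z) of white_jar between 0.015 and 0.032 m and height (world z) of shaker between 0.015 and 0.032 m); the arm keeps its last pose, push and grip.
It fails at once if a bystander on the worktop was moved by more than 3 cm (distance of any of jar_nuts, tumbler, temp_probe from where it was at the start of the episode above 0.03 m).
It fails at once if a container on the carousel was tipped over (angle between any of red_jar, white_jar, shaker, seat_cup's own z axis and vertical above 0.5 rad).
It also fails if it takes over 67 s, if anything falls off the work surface, if the arm or the gripper's body presses on something with over 40 N, if the wrist force passes 120 N, or if a joint passes its speed limit or range.

## Robot

A 7-joint arm with a two-finger parallel gripper is mounted at the origin on a cart in front of the work surface, level with it; the furniture and walls round the work are solid. World frame = base frame: x ahead of the robot, y to its left, z up, the work surface at z = 0. Lengths are in m, angles in rad, forces in N, time in s.
With the tool pointing down it reaches from about 0.425 to 0.8 m from the base axis. Payload 8.3 kg.
Tool frame: the origin (TCP) lies at the very end of the fingers, on their centre line; the grasp point (between the pads) lies 19 mm behind it (robot.pinch_z is the distance from the TCP to the grasp point, in m); z points along the fingers, x is the direction in which the jaws open and shut, and the axes are right-handed (so a half turn about z gives the same grasp; the last joint's range is limited). The gripper opens to 85 mm and grips with 20 to 120 N. Pads are 22 mm wide; open, the fingers measure 114 mm over their backs; the gripper's body (76 mm by 85 mm) begins 54 mm behind the grasp point. The pads swing forward as they close: fully open they stand 13 mm farther back than shut.
Start: joints at [-1.353, 0.383, 0.016, 1.37, -0.006, 1.388, -0.046], TCP at [0.173, 0.601, 0.231] pointing down, gripper open.
Joint ranges: [-2.95, 2.95], [-0.25, 2.06], [-1.52, 1.56], [0.18, 2.33], [-1.44, 4.58], [0.02, 2.06], [-3.01, 3.01]. Speed limits (rad/s): [2.39, 2.39, 3.01, 3.01, 3.14, 3.14, 3.14].

## Interface

Orientations are given as [roll, pitch, yaw] about the fixed x, y, z axes, in that order (R = Rz(yaw) Ry(pitch) Rx(roll)).
In Python, from station import robot gives the robot as it stands.
- The arm moves only by the shell command python3 -m crank 'ROWS' [FORCE]. ROWS is a JSON object of lists of equal length, an entry for each row: "delta_pos": the shift along the world's x, y, z in cm, a list of three; "rot": the turn, a rotation vector about the world's x, y, z in degrees, a list of three; "claw": the closure, from 0 (fully open) to 1 (shut). A call has 1 to 12 rows; each row shifts and turns the commanded pose from where the row before left it; what a row does not reach is not made up. A row lasts 1/10 s, in which the tool goes at most 50 mm and 8.59 degrees, less where a joint would pass 70% of its speed; a pose out of reach is approached as far as the arm can. A call with a gripper value outside its range is refused whole. The fingers move at their own pace and stop on an object; FORCE is the grip in N (left out, the last holds). Time passes only in rows, so rows that do not move let the fingers close. It gives the time, the measured TCP pose, the force and the opening at its end, in the units of the state.
- robot.get_obs(): the state, without advancing time (a new reading comes with each control period).
- robot.grab_frame(name): name is "scene" or "side" or "wrist"; returns (picture, depth): 420x560x3 uint8, red, green, blue; 420x560 float32, m along the optical axis (not along the pixel's ray), 0 where there is no reading.
- robot.camera_params(name): a dict with "fx", "fy", "cx", "cy" (pixels), "k1" (the pictures are not rectified: a ray, as slopes to the right and down, at radius r is drawn at 1 + k1 r^2 times it, then the intrinsics apply), "T" (4x4, takes a point from camera to world coordinates). Camera axes: x right, y down, z forward; pixel columns grow to the right and rows downward; lengths in m; the calibration is good to about 2 mm. A picture is of the moment at which its call begins: read the wrist's pose just before it. camera_params takes no time and is no camera call; for the wrist camera it gives the pose at the moment of the call.
- robot.finish_job(): hands the job in, once; it reports no verdict.
Trained networks look in the newest picture that a camera, given by its name, has taken for a name from the list of things; names that differ only in an ending like _2 or _b are one class to them, and where a whole thing is asked for, a point or a joint stands for the part that bears it (a point fixed in the world has none). Each returns a list of dicts, best first, with "score" (0 to 1); they miss things now and then, are a little off and sometimes report something else, mostly with a low value. They report only what shows in the picture. A call takes as long as a camera call. They do not tell look-alikes from the thing itself.
- robot.regions_of(camera, label): "region" (420x560 bool, what is visible of it) and "extent" ([left, top, right, bottom] as shares, 0 to 1, of the picture: columns of its width, rows of its height, round what is visible of it).
- robot.place_of(camera, label): "at" ([row, column] as shares, 0 to 1, of the picture: columns of its width, rows of its height: a listed point, or the origin of a listed thing).
The state is a dict: "time": time; "qpos": joint angles; "qvel": joint speeds; "effort": joint torques, N m; "position": TCP position; "tool_rot": TCP orientation; "wrist_force": force on the tool from outside, world axes, zero at the start; "wrist_torque": the same for the moment, N m; "opening": finger opening in m.
Only numpy, scipy, OpenCV 4.12 (cv2) and the standard library are available. Lean on these libraries where they do the work, as an engineer would, in place of code of your own. Each camera call takes 0.05 s, during which the arm holds its last target.

## Working session

There is one attempt and no reset: what is moved stays moved. The work goes in short steps, Python scripts to look and compute and a shell command to move; the robot and the scene stay as the last step left them, time stands still between calls to the robot, and variables do not carry over. Pictures are saved under pics/ and viewed, and the job is handed in when it is done.

```bash
mkdir -p pics; ls; python3 - <<'E'
from station import robot
import cv2,numpy as np
o=robot.get_obs();print(o)
for n in ["scene","side","wrist"]:
    im,d=robot.grab_frame(n);cv2.imwrite(f"pics/{n}0.png",im[:,:,::-1]);np.save(f"pics/{n}0.npy",d)
    p=robot.camera_params(n);print(n,{k:np.round(v,3).tolist() for k,v in p.items()})
E
```

```text
pics
{'time': 0.0, 'qpos': array([-1.35290417,  0.38425362,  0.01638494,  1.37115358, -0.00626692,
        1.38820686, -0.04648302]), 'qvel': array([-3.09796107e-05, -7.66669614e-04,  9.44361792e-05, -7.32443157e-04,
       -2.92039712e-05,  1.66998282e-04,  2.81794509e-04]), 'effort': array([ 3.08421049e-04, -6.27598071e+01,  8.44475348e-01, -3.71825480e+01,
        1.66120764e-02,  1.41610490e-02,  1.36409130e-05]), 'position': array([0.1730414 , 0.60004284, 0.23026959]), 'tool_rot': array([3.14151959e+00, 1.96997355e-03, 1.29008070e+00]), 'wrist_force': array([0.55480747, 0.81731024, 0.96564338]), 'wrist_torque': array([-0.0381125 ,  0.02290573,  0.01272844]), 'opening': 0.08508496161989439}
scene {'fx': 395.539, 'fy': 395.539, 'cx': 274.943, 'cy': 210.903, 'k1': -0.083, 'T': [[0.591, -0.387, 0.708, -0.32], [-0.806, -0.27, 0.526, -0.655], [-0.012, -0.882, -0.471, 0.736], [0.0, 0.0, 0.0, 1.0]]}
side {'fx': 426.027, 'fy': 426.027, 'cx': 277.938, 'cy': 206.504, 'k1': -0.031, 'T': [[-0.962, -0.129, 0.241, 0.235], [-0.272, 0.499, -0.823, 1.271], [-0.014, -0.857, -0.515, 0.868], [0.0, 0.0, 0.0, 1.0]]}
wrist {'fx': 308.471, 'fy': 308.471, 'cx': 278.992, 'cy': 210.594, 'k1': 0.018, 'T': [[0.277, 0.92, 0.277, 0.103], [0.961, -0.265, -0.082, 0.621], [-0.002, 0.289, -0.957, 0.374], [0.0, 0.0, 0.0, 1.0]]}
```

View pics/scene0.png

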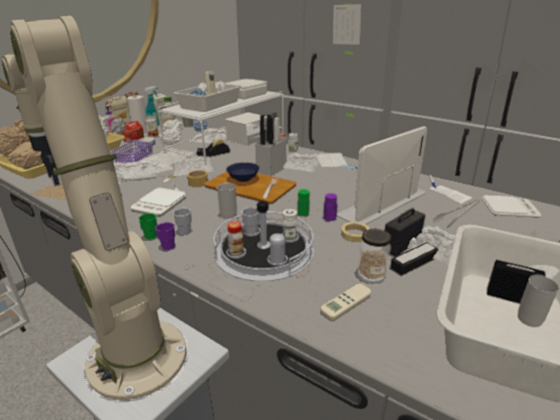

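View pics/side0.png

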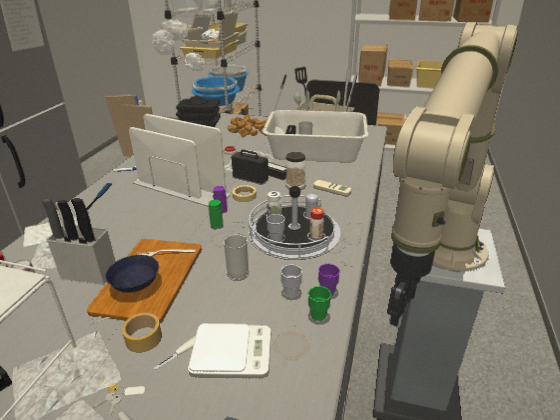

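View pics/wrist0.png

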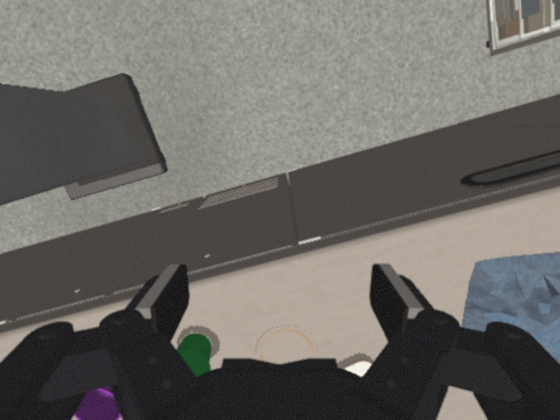

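The scene view shows the loose steel cup at about (183,222), with green and purple cups beside it. The carousel is at (264,240) and its steel seat cup at the back left, about (251,222). In the side view the loose cup is at (291,281) and the seat cup at (276,227).

```bash
cat > h.py <<'E'
from station import robot
import numpy as np, cv2
def rays(P,uv):
    uv=np.atleast_2d(uv).astype(float)
    K=np.array([[P['fx'],0,P['cx']],[0,P['fy'],P['cy']],[0,0,1]])
    n=cv2.undistortPoints(uv[:,None,:],K,np.array([P['k1'],0,0,0.]))[:,0]
    return np.c_[n,np.ones(len(n))]
def pts(P,uv,z):
    c=rays(P,uv)*np.asarray(z)[:,None]; T=np.array(P['T']); return c@T[:3,:3].T+T[:3,3]
def proj(P,X):
    T=np.linalg.inv(np.array(P['T'])); K=np.array([[P['fx'],0,P['cx']],[0,P['fy'],P['cy']],[0,0,1]])
    r=cv2.Rodrigues(T[:3,:3])[0]
    return cv2.projectPoints(np.atleast_2d(X).astype(float),r,T[:3,3],K,np.array([P['k1'],0,0,0.]))[0][:,0]
def hit(P,uv,h):
    d=rays(P,uv)@np.array(P['T'])[:3,:3].T; o=np.array(P['T'])[:3,3]
    return o+d*((h-o[2])/d[:,2])[:,None]
def cloud(P,reg,d):
    v,u=np.nonzero(reg&(d>0)); return pts(P,np.c_[u,v],d[v,u])
def tri(P1,uv1,P2,uv2):
    A=[];b=[]
    for P,uv in((P1,uv1),(P2,uv2)):
        r=np.array(P['T'])[:3,:3]@rays(P,uv)[0]; r/=np.linalg.norm(r); M=np.eye(3)-np.outer(r,r)
        A.append(M);b.append(M@np.array(P['T'])[:3,3])
    x=np.linalg.lstsq(np.vstack(A),np.hstack(b),rcond=None)[0]
    return x,np.linalg.norm(np.vstack(A)@x-np.hstack(b))
E
python3 - <<'E'
from h import *
W=np.array([560,420])
D={}
for n in["scene","side"]:
    P=robot.camera_params(n); D[n]=(P,)+robot.grab_frame(n)
    P,im,d=D[n]
    for l in["loose_cup","seat_cup","platter","knob_grip","stand","red_jar","white_jar","shaker","tumbler","jar_nuts","temp_probe"]:
        for q in robot.place_of(n,l)[:5]:
            print(n,l,round(q['score'],2),(np.array(q['at'])[::-1]*W).round(1))
print(robot.get_obs()['time'])
E
```

```text
scene loose_cup 0.94 [148.4 233.3]
scene loose_cup 0.9 [167.7 246.3]
scene loose_cup 0.62 [185.1 228.9]
scene seat_cup 0.59 [253.4 231.1]
scene platter 0.58 [263.2 248.3]
scene platter 0.56 [347.8 303.9]
scene platter 0.3 [184.4 231.8]
scene knob_grip 0.62 [263.5 204.4]
scene stand 0.48 [253.7 261.7]
scene stand 0.4 [225.4 215.7]
scene red_jar 0.88 [239.2 255.1]
scene white_jar 0.84 [304.8 212.2]
scene white_jar 0.75 [286.7 239.8]
scene white_jar 0.56 [262.9 249.7]
scene white_jar 0.55 [328.2 219.3]
scene shaker 0.9 [276.7 261.2]
scene tumbler 0.97 [226.5 215.2]
scene temp_probe 0.78 [349.2 302.2]
side loose_cup 0.82 [290.1 290.6]
side loose_cup 0.64 [327.9 293.4]
side loose_cup 0.56 [316.8 316.1]
side loose_cup 0.49 [308. 216.]
side seat_cup 0.74 [272.3 239. ]
side platter 0.62 [295.8 234. ]
side knob_grip 0.96 [290.6 192.8]
side stand 0.72 [277.  218.2]
side red_jar 0.67 [315.5 235.5]
side white_jar 0.91 [215.8 229. ]
side white_jar 0.82 [273.8 214.2]
side white_jar 0.48 [218.7 208.5]
side white_jar 0.35 [290.6 290.2]
side shaker 0.53 [312.5 215.1]
side tumbler 0.94 [237.3 275.5]
side jar_nuts 0.64 [295.9 186.7]
side jar_nuts 0.37 [293.6 193.1]
side temp_probe 0.67 [332.  190.2]
side temp_probe 0.47 [238.4 276.3]
1.35
```

```bash
python3 - <<'E'
from h import *
A=robot.camera_params("scene");B=robot.camera_params("side")
for n,a,b in[("loose",[185.1,228.9],[290.1,290.6]),("purple",[167.7,246.3],[327.9,293.4]),("green",[148.4,233.3],[316.8,316.1]),("seat",[253.4,231.1],[272.3,239]),("platter",[263.2,248.3],[295.8,234]),("knob",[263.5,204.4],[290.6,192.8]),("red",[239.2,255.1],[315.5,235.5]),("white",[286.7,239.8],[273.8,214.2]),("shaker",[276.7,261.2],[312.5,215.1]),("tumbler",[226.5,215.2],[237.3,275.5])]:
    x,e=tri(A,a,B,b);print(n,x.round(3),round(e,4))
# depth clouds of knob / rims
for n,P,bx in(("scene",A,{"loose":(165,205,200,240),"knob":(252,275,198,216),"seat":(238,262,205,236)}),("side",B,{"loose":(275,308,260,302),"knob":(284,302,182,203),"seat":(262,290,210,240)})):
    d=np.load(f"pics/{n}0.npy")
    for k,(u0,u1,v0,v1) in bx.items():
        m=np.zeros(d.shape,bool);m[v0:v1,u0:u1]=1
        c=cloud(P,m,d)
        lo={"loose":(.045,.1),"knob":(.15,.19),"seat":(.066,.12)}[k]
        s=c[(c[:,2]>lo[0])&(c[:,2]<lo[1])]
        print(n,k,len(s),s.min(0).round(3),s.max(0).round(3),np.median(s,0).round(3))
for n,r in (("scene",(140,320,190,290)),("side",(180,360,170,330))):
    im=cv2.imread(f"pics/{n}0.png")[r[2]:r[3],r[0]:r[1]];cv2.imwrite(f"pics/{n}z.png",cv2.resize(im,None,fx=4,fy=4,interpolation=cv2.INTER_CUBIC)[:600,:800])
E
```

```text
loose [0.474 0.347 0.005] 0.0045
purple [ 0.366  0.32  -0.004] 0.0063
green [0.375 0.431 0.007] 0.0023
seat [0.594 0.122 0.015] 0.0027
platter [ 0.536  0.04  -0.001] 0.0136
knob [0.551 0.04  0.161] 0.0055
red [0.453 0.065 0.016] 0.0011
white [ 0.621 -0.01   0.023] 0.0115
shaker [ 0.49  -0.056  0.02 ] 0.0017
tumbler [ 0.655  0.309 -0.008] 0.0039
scene loose 432 [0.345 0.28  0.045] [0.502 0.376 0.084] [0.445 0.323 0.067]
scene knob 136 [0.517 0.013 0.15 ] [0.554 0.049 0.185] [0.527 0.025 0.174]
scene seat 337 [0.443 0.029 0.066] [0.612 0.153 0.119] [0.564 0.11  0.092]
side loose 372 [0.44  0.314 0.045] [0.501 0.38  0.083] [0.47  0.352 0.064]
side knob 110 [0.519 0.019 0.151] [0.555 0.059 0.18 ] [0.536 0.047 0.17 ]
side seat 284 [0.551 0.088 0.066] [0.613 0.157 0.105] [0.581 0.135 0.086]
```

View pics/scenez.png

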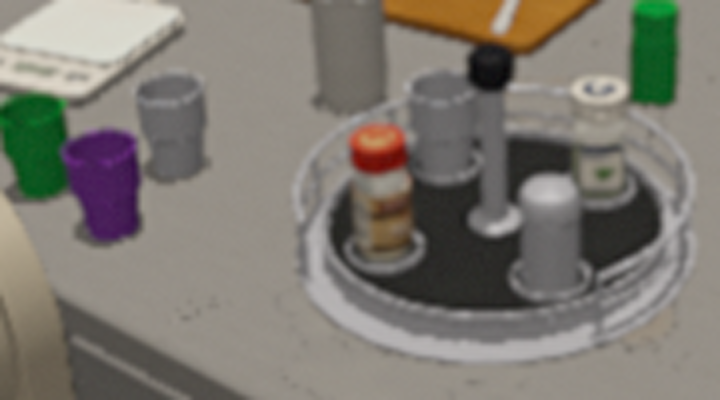

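View pics/sidez.png

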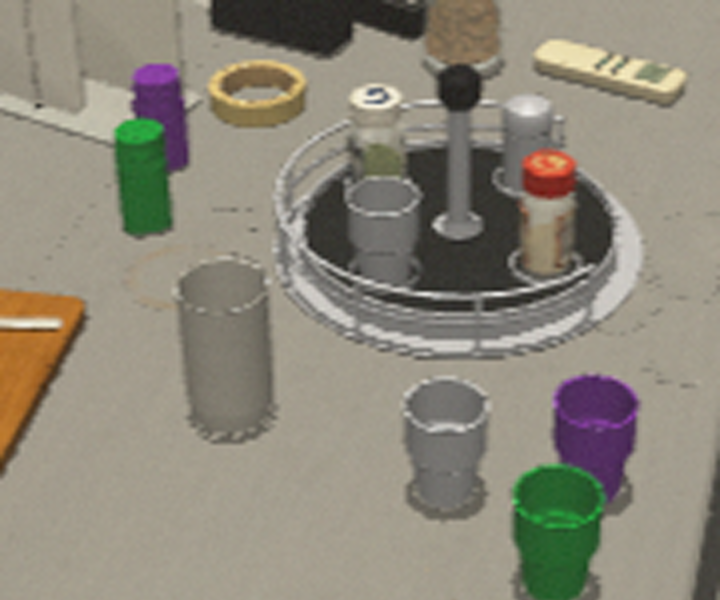

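Triangulated positions: loose cup about (0.471,0.347), seat cup about (0.585,0.125), axis about (0.543,0.037). I'll move above the loose cup and measure it with the wrist camera.

```bash
python3 -m crank '{"delta_pos":[[2,-1.6,0],[3.5,-3,0],[3.5,-3,0],[3.5,-3,0],[3.5,-3,0],[3.5,-3,0],[3.5,-3,0],[3.5,-3,0],[2.5,-2.4,0],[0,0,0]],"rot":[[0,0,0],[0,0,0],[0,0,0],[0,0,0],[0,0,0],[0,0,0],[0,0,0],[0,0,0],[0,0,0],[0,0,0]],"claw":[0,0,0,0,0,0,0,0,0,0]}' 40
python3 - <<'E'
from h import *
P=robot.camera_params("wrist");im,d=robot.grab_frame("wrist")
cv2.imwrite("pics/w1.png",im[:,:,::-1]);np.save("pics/w1.npy",d);np.save("pics/w1P.npy",P,allow_pickle=True)
for l in("loose_cup","seat_cup","knob_grip"):
  for q in robot.place_of("wrist",l)[:4]:print(l,round(q['score'],2),np.array(q['at'])[::-1]*[560,420])
E
```

```text
time: 2.35
position: [0.468, 0.3446, 0.2315]
tool_rot: [3.139, 0.001, 1.28]
wrist_force: [0.2, 1.2, 0.9]
opening: 0.0855
loose_cup 0.95 [230.72  101.514]
loose_cup 0.68 [277.424 178.5  ]
loose_cup 0.66 [313.824  79.296]
```

View pics/w1.png

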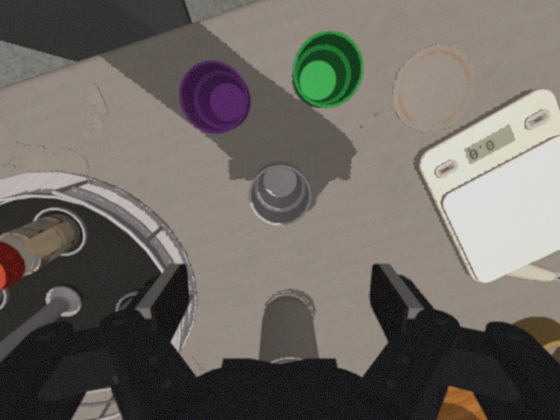

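Wrist view: the loose steel cup is centred near (280,192), purple is at (215,97), green at (328,68), and the tumbler's shadow and body are below at (288,325). The carousel is at lower left.

```bash
cat >> h.py <<'E'
from scipy.optimize import least_squares
def circ(c,f='soft_l1'):
    f0=lambda p:np.hypot(c[:,0]-p[0],c[:,1]-p[1])-p[2]
    return least_squares(f0,[c[:,0].mean(),c[:,1].mean(),.03],loss=f,f_scale=.001).x
E
python3 - <<'E'
from h import *
d=np.load("pics/w1.npy");P=np.load("pics/w1P.npy",allow_pickle=True).item()
m=np.zeros(d.shape,bool);m[150:235,240:322]=1
c=cloud(P,m,d);s=c[(c[:,2]>.04)]
print(np.percentile(s[:,2],[50,90,95,98]).round(4))
t=s[s[:,2]>np.percentile(s[:,2],98)-.006];print(len(t),circ(t).round(4),t[:,:2].min(0).round(4),t[:,:2].max(0).round(4),(t[:,:2].min(0)+t[:,:2].max(0))/2)
b=c[np.abs(c[:,2])<.01];
fl=cloud(P,np.pad(np.ones((14,14),bool),((175,231),(273,273))),d);print("floor in cup",np.median(fl,0))
im=cv2.imread("pics/w1.png")
x=circ(t)
for h,r,col in((.08,.031,(0,0,255)),(.0,.022,(0,255,0))):
    th=np.linspace(0,6.283,80);q=proj(P,np.c_[x[0]+r*np.cos(th),x[1]+r*np.sin(th),0*th+h])
    cv2.polylines(im,[q.round().astype(int)],True,col,1)
cv2.imwrite("pics/w1o.png",cv2.resize(im[130:250,210:350],None,fx=5,fy=5))
th=np.array(robot.get_obs()['tool_rot']);print(th)
E
```

```text
[0.0665 0.0815 0.0819 0.0823]
616 [0.4686 0.3446 0.0292] [0.4384 0.3137] [0.4996 0.3757] [0.46899032 0.34471097]
floor in cup [0.47063007 0.34420729 0.0028318 ]
[-3.14068251e+00 -2.64276858e-04  1.29207950e+00]
```

View pics/w1o.png

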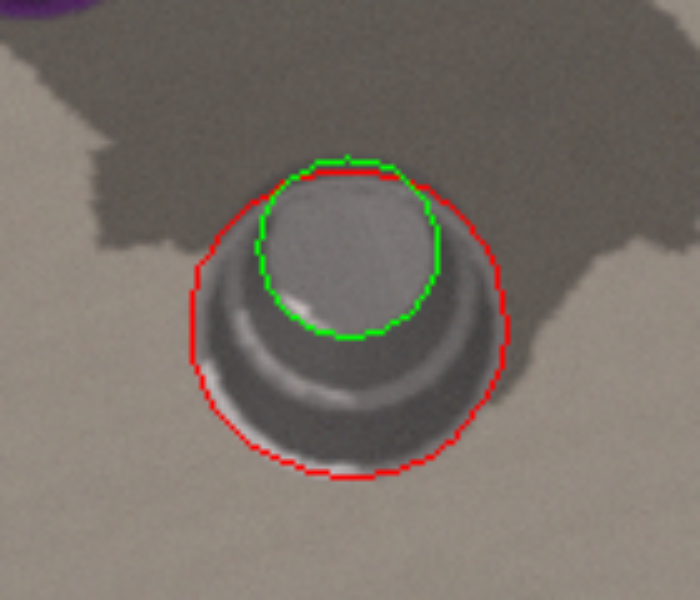

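```bash
python3 -m crank '{"delta_pos":[[0.1,0,-2.7],[0,0,-4],[0,0,-4],[0,0,-4],[0,0,-2.5],[0,0,-1.5],[0,0,0],[0,0,0],[0,0,0],[0,0,0],[0,0,0]],"rot":[[0,0,0],[0,0,0],[0,0,0],[0,0,0],[0,0,0],[0,0,0],[0,0,0],[0,0,0],[0,0,0],[0,0,0],[0,0,0]],"claw":[0,0,0,0,0,0,0.5,1,1,1,1]}' 30
python3 -c "
from station import robot
o=robot.get_obs();print(o['opening'],o['wrist_force'],o['position'],o['tool_rot'],o['qpos'])"
```

```text
time: 3.65
position: [0.4648, 0.3511, 0.0455]
tool_rot: [3.141, -0.002, 1.29]
wrist_force: [-0.7, -0.3, 3.0]
opening: 0.0583
0.058279018962566015 [-0.66235402 -0.26040004  2.98561985] [0.46475651 0.35113822 0.04551079] [ 3.14060285e+00 -1.91907441e-03  1.29006494e+00] [-0.85052575  0.45281155  0.18988364  1.72030506 -0.10022854  0.97576183
  0.66681061]
```

```bash
python3 -m crank '{"delta_pos":[[0,0,1],[0,0,3],[0,0,4],[0,0,4],[2,-1.5,3.5],[3,-2.5,2.5],[3,-3,1.5],[3,-3,0],[3,-3,0],[3,-3,0],[2.5,-1.5,0],[0,0,0]],"rot":[[0,0,0],[0,0,0],[0,0,0],[0,0,4],[0,0,7],[0,0,7],[0,0,7],[0,0,7],[0,0,7],[0,0,7],[0,0,0],[0,0,0]],"claw":[1,1,1,1,1,1,1,1,1,1,1,1]}'
cat > look.py <<'E'
from h import *
import sys
n=sys.argv[1]
o=robot.get_obs()
P=robot.camera_params("wrist");im,d=robot.grab_frame("wrist")
print(o['time'],o['position'].round(4),o['tool_rot'].round(3),round(o['opening'],4),o['wrist_force'].round(2),o['qpos'].round(2))
cv2.imwrite(f"pics/{n}.png",im[:,:,::-1]);np.save(f"pics/{n}.npy",d);np.save(f"pics/{n}P.npy",P,allow_pickle=True);np.save(f"pics/{n}O.npy",o,allow_pickle=True)
E
python3 look.py w2
```

```text
time: 4.85
position: [0.6618, 0.1697, 0.2391]
tool_rot: [-3.141, 0.003, 2.086]
wrist_force: [-0.4, 0.2, -1.4]
opening: 0.059
4.85 [0.6618 0.1697 0.2391] [-3.141e+00  3.000e-03  2.086e+00] 0.059 [-0.43  0.19 -1.38] [-0.42  0.52  0.2   1.17 -0.1   1.46  1.85]
```

View pics/w2.png

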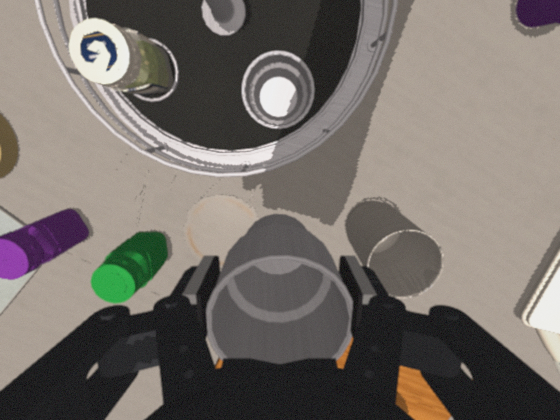

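Wrist view: the held cup shows with its rim centred near (281,315). The seat cup's rim is at (278,90), the post at (222,10), and the white jar at (103,50).

```bash
cat > meas.py <<'E'
from h import *
def fitrim(n,bx,h,ov=None):
    d=np.load(f"pics/{n}.npy");P=np.load(f"pics/{n}P.npy",allow_pickle=True).item()
    u0,u1,v0,v1=bx
    m=np.zeros(d.shape,bool);m[v0:v1,u0:u1]=1
    c=cloud(P,m,d);t=c[(c[:,2]>h-.006)&(c[:,2]<h+.006)]
    print(len(t),np.percentile(t[:,2],[50,95]).round(4),'circ',circ(t).round(4),'mid',((t[:,:2].min(0)+t[:,:2].max(0))/2).round(4),(t[:,:2].max(0)-t[:,:2].min(0)).round(4))
    return circ(t)
E
python3 - <<'E'
from meas import *
x=fitrim("w2",(232,324,45,135),.103)
d=np.load("pics/w2.npy");P=np.load("pics/w2P.npy",allow_pickle=True).item()
m=np.zeros(d.shape,bool);m[200:360,200:360]=1
c=cloud(P,m,d);k=np.linalg.norm(c[:,:2]-[.66,.17],axis=1)<.06
c=c[k&(c[:,2]>.17)];print(np.percentile(c[:,2],[1,50,90,99]).round(3))
y=fitrim("w2",(200,360,240,360),.274)
im=cv2.imread("pics/w2.png")
th=np.linspace(0,6.283,80)
for p,h,r in((x,.102,.031),([*x[:2]],.022,.022),(y,.275,.031),([.6618,.1697],.275,.031),([.6618,.1697],.195,.022)):
    q=proj(P,np.c_[p[0]+r*np.cos(th),p[1]+r*np.sin(th),0*th+h])
    cv2.polylines(im,[q.round().astype(int)],True,(0,0,255) if p is x or p is y else (0,255,0),1)
cv2.imwrite("pics/w2o.png",cv2.resize(im[30:380,150:420],None,fx=1.7,fy=1.7))
E
```

```text
904 [0.1029 0.1043] circ [0.5804 0.1215 0.0294] mid [0.58   0.1214] [0.062  0.0616]
[0.196 0.254 0.275 0.318]
3726 [0.2744 0.2775] circ [0.6673 0.1732 0.0291] mid [0.6663 0.1704] [0.0606 0.0684]
```

View pics/w2o.png

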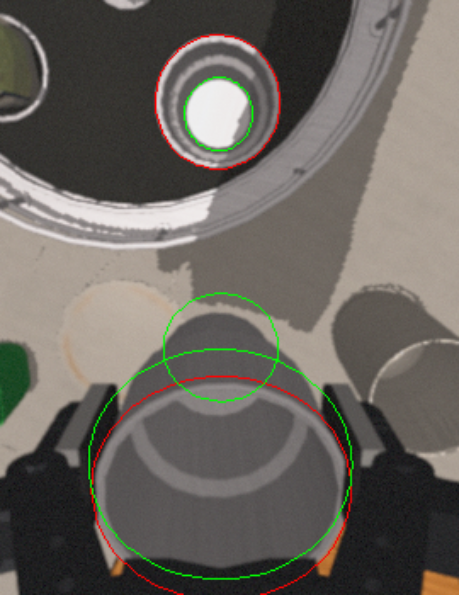

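```bash
python3 -m crank '{"delta_pos":[[-1.5,-1,0],[-3,-1.7,0],[-3,-1.7,0],[-1.3,-0.8,-2],[0,0,-4],[0,0,-1.5],[0,0,0],[0,0,0]],"rot":[[0,0,0],[0,0,0],[0,0,0],[0,0,0],[0,0,0],[0,0,0],[0,0,0],[0,0,0]],"claw":[1,1,1,1,1,1,1,1]}'
python3 look.py w3; python3 - <<'E'
from h import *
for n in("scene","side"):
    im,d=robot.grab_frame(n);cv2.imwrite(f"pics/{n}3.png",im[:,:,::-1])
    r={"scene":(190,340,150,270),"side":(220,370,130,250)}[n]
    cv2.imwrite(f"pics/{n}3z.png",cv2.resize(im[r[2]:r[3],r[0]:r[1],::-1],None,fx=5,fy=5,interpolation=cv2.INTER_CUBIC))
E
```

```text
time: 5.7
position: [0.5711, 0.1245, 0.1654]
tool_rot: [3.141, -0.0, 2.094]
wrist_force: [-0.4, -0.5, 0.1]
opening: 0.0583
5.7 [0.5711 0.1245 0.1654] [ 3.141 -0.     2.094] 0.0583 [-0.41 -0.45  0.06] [-0.43  0.34  0.2   1.59 -0.07  1.22  1.88]
```

View pics/w3.png

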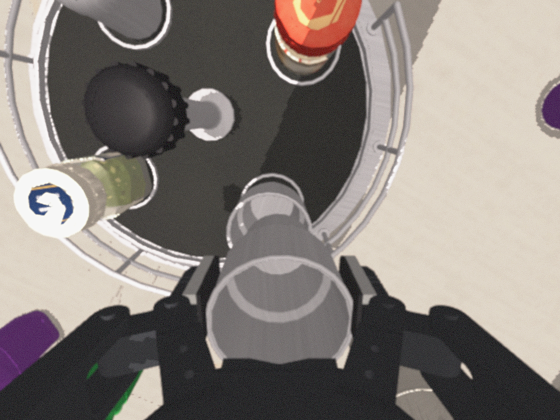

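View pics/scene3z.png

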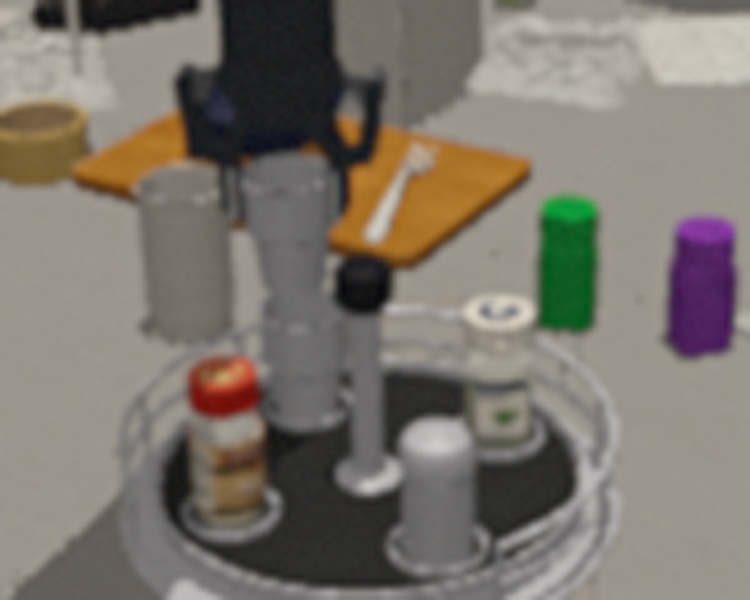

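View pics/side3z.png

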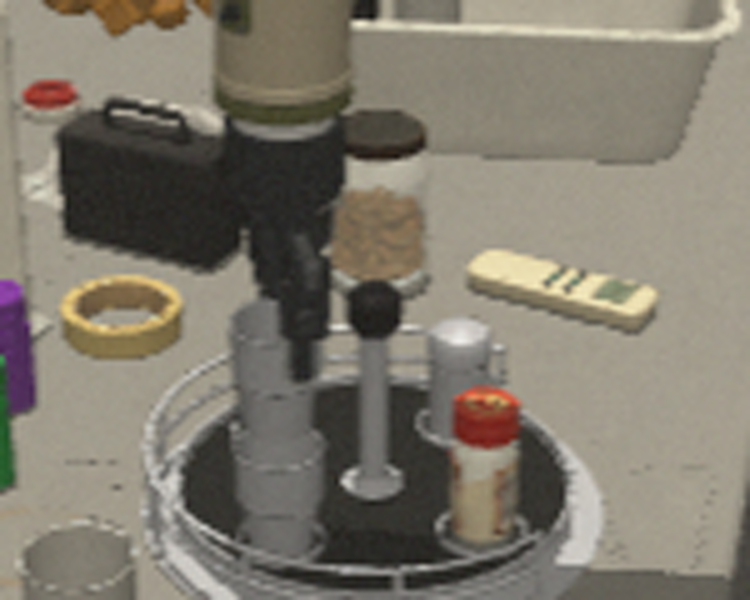

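```bash
python3 - <<'E'
from meas import *
print(robot.get_obs()['position'],robot.get_obs()['tool_rot'])
P=np.load("pics/w3P.npy",allow_pickle=True).item();d=np.load("pics/w3.npy")
Q=robot.camera_params("wrist");print((np.array(Q['T'])-np.array(P['T'])).round(4)[:3,3])
y=fitrim("w3",(200,360,240,360),.2);
im=cv2.imread("pics/w3.png")
th=np.linspace(0,6.283,80)
tc=np.load("pics/w3O.npy",allow_pickle=True).item()['position'][:2]; ty=np.array([np.sin(2.094),-np.cos(2.094)])
cup=tc+.0073*ty; print("cup",cup)
for p,h,r,col in(([.5804,.1215],.102,.031,(0,0,255)),([.5804,.1215],.022,.022,(0,0,255)),(cup,.201,.031,(0,255,0)),(cup,.121,.022,(0,255,0))):
    q=proj(P,np.c_[p[0]+r*np.cos(th),p[1]+r*np.sin(th),0*th+h])
    cv2.polylines(im,[q.round().astype(int)],True,col,1)
cv2.imwrite("pics/w3o.png",cv2.resize(im[150:380,180:380],None,fx=2.6,fy=2.6))
# knob
m=np.zeros(d.shape,bool);m[55:165,75:195]=1
c=cloud(P,m,d);s=c[(c[:,2]>.15)&(c[:,2]<.2)];print("knob z",np.percentile(s[:,2],[5,50,95]));t=s[s[:,2]<.175];print(circ(s),(s.min(0)+s.max(0))/2)
for n in("scene","side"):
  P=robot.camera_params(n);im=cv2.imread(f"pics/{n}3.png")
  for p,h,r,col in(([.5804,.1215],.102,.031,(0,0,255)),([.5804,.1215],.022,.022,(0,0,255)),(cup,.201,.031,(0,255,0)),(cup,.121,.022,(0,255,0))):
    q=proj(P,np.c_[p[0]+r*np.cos(th),p[1]+r*np.sin(th),0*th+h])*8
    cv2.polylines(im,[q.round().astype(int)],True,col,1,cv2.LINE_AA,3)
  r={"scene":(210,290,170,240),"side":(240,320,170,250)}[n]
  cv2.imwrite(f"pics/{n}3o.png",cv2.resize(im[r[2]:r[3],r[0]:r[1]],None,fx=7,fy=7))
E
```

```text
[0.57202839 0.12409631 0.16608507] [3.13882856e+00 6.01097983e-04 2.09328187e+00]
[ 0.0007 -0.0004  0.0005]
3815 [0.2006 0.2035] circ [0.5765 0.1279 0.0291] mid [0.5753 0.1248] [0.061  0.0685]
cup [0.57738497 0.12815966]
knob z [0.16483983 0.18010621 0.18209497]
[0.53499467 0.03653375 0.01309211] [0.53692121 0.03338819 0.1691368 ]
```

View pics/w3o.png

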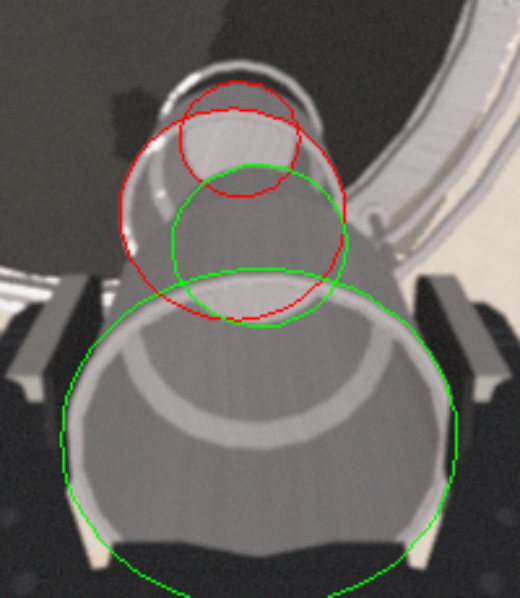

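View pics/scene3o.png

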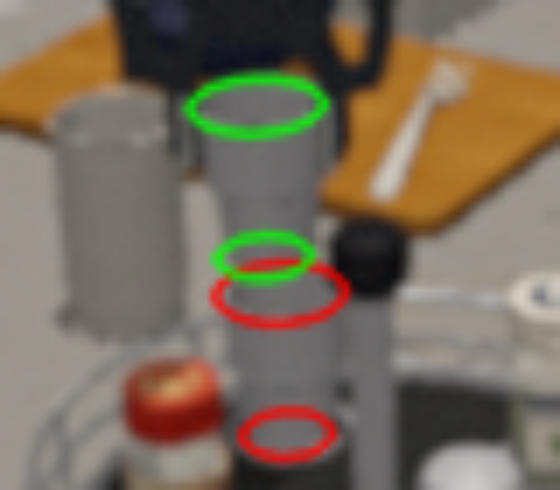

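View pics/side3o.png

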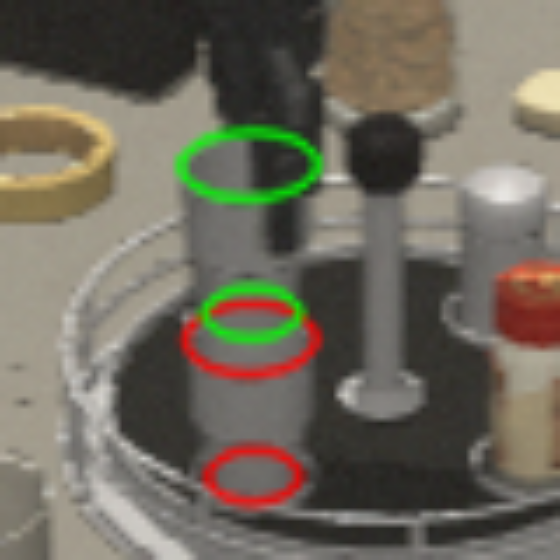

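```bash
python3 -m crank '{"delta_pos":[[0.3,-0.6,0],[0,0,0],[0,0,-1],[0,0,-1.5],[0,0,-1],[0,0,0]],"rot":[[0,0,0],[0,0,0],[0,0,0],[0,0,0],[0,0,0],[0,0,0]],"claw":[1,1,1,1,1,1]}'
python3 look.py w4;python3 - <<'E'
from h import *
for n in("scene","side"):
    im,d=robot.grab_frame(n);cv2.imwrite(f"pics/{n}4.png",im[:,:,::-1])
    r={"scene":(210,290,170,240),"side":(240,320,170,250)}[n]
    cv2.imwrite(f"pics/{n}4z.png",cv2.resize(im[r[2]:r[3],r[0]:r[1],::-1],None,fx=7,fy=7,interpolation=cv2.INTER_CUBIC))
E
```

```text
time: 6.45
position: [0.5728, 0.1173, 0.127]
tool_rot: [-3.138, -0.001, 2.093]
wrist_force: [-0.4, 0.4, -2.2]
opening: 0.0588
6.45 [0.5728 0.1173 0.127 ] [-3.138e+00 -1.000e-03  2.093e+00] 0.0588 [-0.4   0.41 -2.25] [-0.41  0.37  0.2   1.63 -0.08  1.15  1.9 ]
```

View pics/scene4z.png

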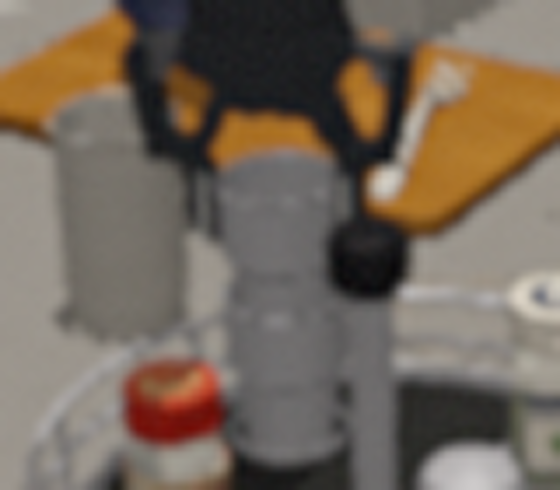

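View pics/side4z.png

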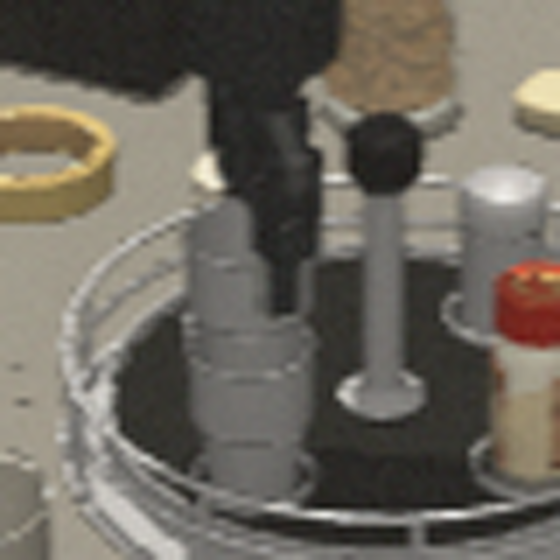

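View pics/w4.png

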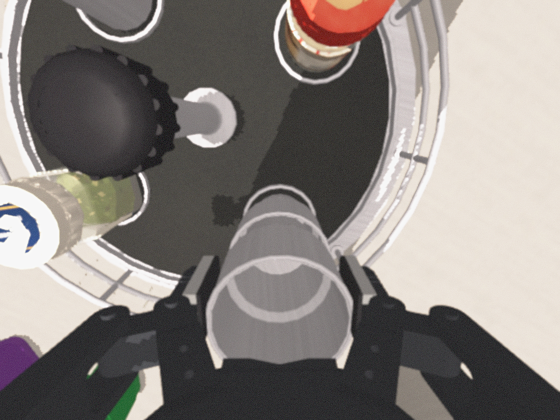

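The cup has entered the seat cup cleanly, centred in both views and with no force showing. Lowering to contact.

```bash
python3 -m crank '{"delta_pos":[[0,0,-0.8],[0,0,-0.7],[0,0,-0.3],[0,0,0]],"rot":[[0,0,0],[0,0,0],[0,0,0],[0,0,0]],"claw":[1,1,1,1]}'
python3 -m crank '{"delta_pos":[[0,0,-0.2],[0,0,-0.2],[0,0,0]],"rot":[[0,0,0],[0,0,0],[0,0,0]],"claw":[1,1,1]}'
```

```text
time: 7.0
position: [0.5736, 0.1174, 0.1104]
tool_rot: [-3.14, -0.0, 2.093]
wrist_force: [-0.7, -0.4, -1.5]
opening: 0.0589
time: 7.3
position: [0.5745, 0.1175, 0.1076]
tool_rot: [3.141, 0.0, 2.093]
wrist_force: [0.1, -0.9, -0.0]
opening: 0.0587
```

```bash
python3 -m crank '{"delta_pos":[[0,0,-0.1],[0,0,-0.1],[0,0,0]],"rot":[[0,0,0],[0,0,0],[0,0,0]],"claw":[1,1,1]}'
python3 look.py w5; python3 - <<'E'
from h import *
for n in("scene","side"):
    im,d=robot.grab_frame(n)
    r={"scene":(210,290,170,240),"side":(240,320,170,250)}[n]
    cv2.imwrite(f"pics/{n}5z.png",cv2.resize(im[r[2]:r[3],r[0]:r[1],::-1],None,fx=7,fy=7,interpolation=cv2.INTER_CUBIC))
E
```

```text
time: 7.6
position: [0.5755, 0.1173, 0.1071]
tool_rot: [3.138, 0.001, 2.092]
wrist_force: [-1.4, -0.4, 8.9]
opening: 0.0586
7.6 [0.5755 0.1173 0.1071] [3.138e+00 1.000e-03 2.092e+00] 0.0586 [-1.39 -0.4   8.93] [-0.41  0.39  0.2   1.65 -0.08  1.1   1.9 ]
```

View pics/scene5z.png

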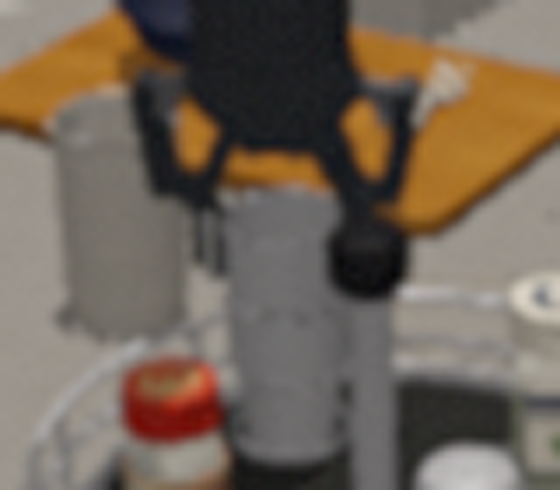

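View pics/side5z.png

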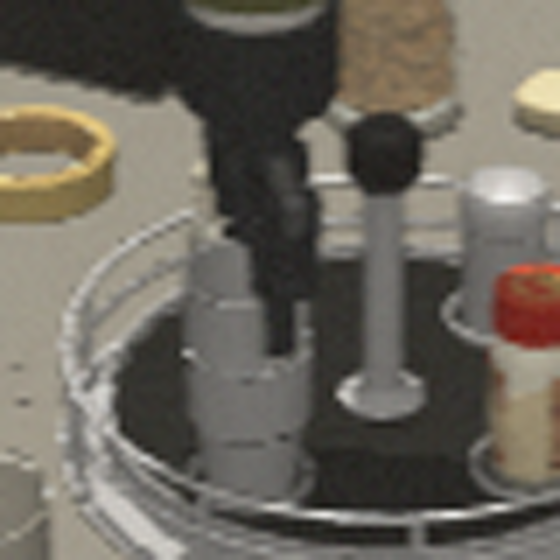

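Seated: 9 N upward at the expected height and the shoulder is on the rim. Releasing and going up for an overview.

```bash
python3 -m crank '{"delta_pos":[[0,0,0],[0,0,0],[0,0,0],[0,0,0],[0,0,0.5],[0,0,1],[0,0,2],[0,0,3],[0,0,4],[0,0,4]],"rot":[[0,0,0],[0,0,0],[0,0,0],[0,0,0],[0,0,0],[0,0,0],[0,0,0],[0,0,0],[0,0,0],[0,0,0]],"claw":[0.25,0.2,0.1,0,0,0,0,0,0,0]}'
python3 -m crank '{"delta_pos":[[0,-1,3],[0,-2,3],[0.5,-2,3],[0.5,-2,3],[0.5,-2,2],[0.5,-2,1],[0.5,-2,0],[0.5,-2,0],[0,-2,0],[0,-1,0],[0,0,0],[0,0,0]],"rot":[[0,0,-4],[0,0,-8],[0,0,-8],[0,0,-8],[0,0,-8],[0,0,-8],[0,0,-8],[0,0,-8],[0,0,-8],[0,0,-8],[0,0,-8],[0,0,-6]],"claw":[0,0,0,0,0,0,0,0,0,0,0,0]}'
python3 look.py w6
```

```text
time: 8.75
position: [0.5738, 0.1174, 0.2525]
tool_rot: [3.142, 0.0, 2.093]
wrist_force: [1.3, 0.6, 0.6]
opening: 0.0855
time: 9.95
position: [0.6039, -0.0632, 0.4013]
tool_rot: [3.141, -0.001, 0.515]
wrist_force: [0.6, 0.3, 0.4]
opening: 0.0851
9.95 [ 0.6039 -0.0632  0.4013] [ 3.141e+00 -1.000e-03  5.150e-01] 0.0851 [0.62 0.34 0.38] [-0.3   0.36  0.54  1.08 -0.19  1.74  0.69]
```

View pics/w6.png

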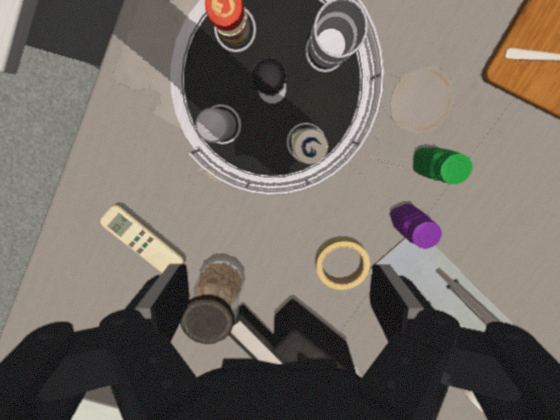

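```bash
python3 -m crank '{"delta_pos":[[-1,1.7,0],[-2,3.3,0],[-1,1.7,0],[0,0,0],[0,0,0]],"rot":[[0,0,0],[0,0,0],[0,0,0],[0,0,0],[0,0,0]],"claw":[0,0,0,0,0]}'
python3 look.py w7;python3 - <<'E'
import cv2
im=cv2.imread("pics/w7.png")[0:280,110:440];cv2.imwrite("pics/w7z.png",cv2.resize(im,None,fx=2.1,fy=2.1,interpolation=cv2.INTER_CUBIC))
E
```

```text
time: 10.5
position: [0.5641, 0.0046, 0.4011]
tool_rot: [3.141, -0.001, 0.525]
wrist_force: [-0.6, -0.5, 0.6]
opening: 0.0857
10.5 [0.5641 0.0046 0.4011] [ 3.141e+00 -1.000e-03  5.250e-01] 0.0857 [-0.56 -0.47  0.55] [-0.45  0.25  0.51  1.21 -0.12  1.71  0.55]
```

View pics/w7z.png

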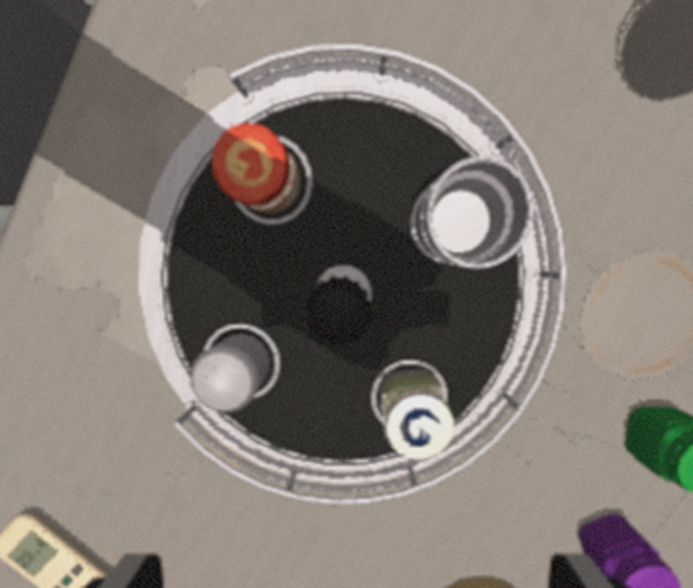

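Overview, in zoom coordinates: gallery ends at about (238,78) and (180,420), nested stack at (470,215), knob at (338,308), red jar at (250,165), shaker at (225,378) and white jar at (420,425).

```bash
cat > ov.py <<'E'
from meas import *
import sys
n=sys.argv[1]; u,v=map(int,sys.argv[2:4])
d=np.load(f"pics/{n}.npy");P=np.load(f"pics/{n}P.npy",allow_pickle=True).item()
m=np.zeros(d.shape,bool);m[:250]=1
c=cloud(P,m,d)
r=np.hypot(c[:,0]-.541,c[:,1]-.037)
g=c[(r>.145)&(r<.175)&(c[:,2]>.05)&(c[:,2]<.07)]
x=circ(g);print("gallery",len(g),np.percentile(g[:,2],[50,95]).round(3),x.round(4))
fit=least_squares(lambda p:np.hypot(g[:,0]-p[0],g[:,1]-p[1])-.16,x[:2],loss='soft_l1',f_scale=.001).x;print(fit.round(4))
a=np.degrees(np.arctan2(g[:,1]-fit[1],g[:,0]-fit[0]))%360
h=np.histogram(a,np.arange(0,361,2))[0];e=[(2*i,int(k)) for i,k in enumerate(h) if k<6];print(e)
aa=np.sort(a[(a>90)&(a<290)]);gp=np.diff(aa);i=gp.argmax();print("gap",aa[i],aa[i+1],"mid",(aa[i]+aa[i+1])/2)
k=c[(np.hypot(c[:,0]-.541,c[:,1]-.037)<.04)&(c[:,2]>.172)&(c[:,2]<.19)];print("knob",len(k),k.mean(0).round(4),((k.min(0)+k.max(0))/2).round(4))
m=np.zeros(d.shape,bool);m[max(v-40,0):v+40,u-40:u+40]=1
s=cloud(P,m,d)
for hh in(.142,):
    t=s[(np.abs(s[:,2]-hh)<.006)];print("stack top",len(t),np.percentile(t[:,2],[50,95]).round(4),circ(t).round(4),((t[:,:2].min(0)+t[:,:2].max(0))/2).round(4));y=(t[:,:2].min(0)+t[:,:2].max(0))/2
for nm,q in(("gallery c",fit),):
    w=y-q;print("stack rad",np.hypot(*w),"ang",np.degrees(np.arctan2(w[1],w[0])))
E
python3 ov.py w7 334 101
python3 - <<'E'
from h import *
P=np.load("pics/w7P.npy",allow_pickle=True).item()
print(hit(P,[[222.9,35.7],[194.8,201],[226.7,45.2],[202.9,192.9]],.062)[:2],hit(P,[[226.7,45.2],[202.9,192.9]],.022))
E
```

```text
gallery 1732 [0.063 0.064] [0.5373 0.0334 0.159 ]
[0.5366 0.033 ]
[(148, 0), (150, 0), (152, 0), (154, 0), (156, 0), (158, 0), (160, 0), (162, 0), (164, 0), (166, 0), (168, 0), (170, 0), (172, 0), (174, 0), (176, 0), (178, 0), (180, 0), (182, 0), (184, 0), (186, 0), (188, 0), (190, 0), (192, 0), (194, 0), (196, 0), (198, 0), (200, 0), (202, 0), (204, 0), (206, 0), (208, 0), (210, 0), (212, 0), (214, 0), (216, 0), (218, 0), (220, 0), (222, 0), (224, 0), (226, 0), (228, 0), (230, 0), (232, 0), (234, 0), (236, 0), (238, 0), (240, 0), (242, 0), (244, 2)]
gap 147.35825914713251 245.91566252460495 mid 196.63696083586873
knob 793 [0.5363 0.0338 0.1794] [0.5368 0.0332 0.1781]
stack top 430 [0.1432 0.1449] [0.5817 0.1205 0.0289] [0.582  0.1207]
stack rad 0.09882312807859063 ang 62.621994169458475
[[ 0.40684139  0.12284404  0.062     ]
 [ 0.47514501 -0.11169653  0.062     ]] [[ 0.40754918  0.11890103  0.022     ]
 [ 0.47666261 -0.10641713  0.022     ]]
```

```bash
python3 -m crank '{"delta_pos":[[-1.4,1.5,-2],[-1.3,1.4,-4],[0,0,-4],[0,0,-4],[0,0,-2],[0,0,0]],"rot":[[0,0,-6],[0,0,-8],[0,0,-8],[0,0,-8],[0,0,0],[0,0,0]],"claw":[0,0,0,0,0,0]}'
python3 look.py w8; python3 - <<'E'
import sys; sys.argv=["","w8"]
from meas import *
P=np.load("pics/w8P.npy",allow_pickle=True).item();d=np.load("pics/w8.npy")
c=cloud(P,np.ones(d.shape,bool),d);o=np.load("pics/w8O.npy",allow_pickle=True).item()['position']
k=c[(np.hypot(c[:,0]-.537,c[:,1]-.033)<.035)&(c[:,2]>.172)&(c[:,2]<.19)];print(len(k),((k.min(0)+k.max(0))/2).round(4),k.max(0)-k.min(0))
E
```

```text
time: 11.15
position: [0.5357, 0.0321, 0.2373]
tool_rot: [3.14, 0.006, -0.003]
wrist_force: [-0.0, 0.2, 1.4]
opening: 0.0855
11.15 [0.5357 0.0321 0.2373] [ 3.14e+00  6.00e-03 -3.00e-03] 0.0855 [-0.02  0.25  1.4 ] [-0.57  0.2   0.52  1.62 -0.1   1.35 -0.03]
2100 [0.5365 0.0337 0.1777] [0.03833842 0.03898535 0.01141757]
```

View pics/w8.png

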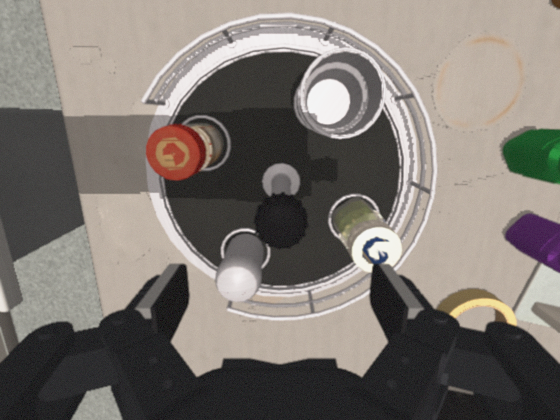

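The knob sits at (281,218), centred between the fingers, and measures (0.5365,0.0337), within 2 mm of the TCP. Descending to grip it.

```bash
python3 -m crank '{"delta_pos":[[0,0.1,-2],[0,0,-3],[0,0,-2.5],[0,0,-1.5],[0,0,-0.5],[0,0,0],[0,0,0],[0,0,0],[0,0,0],[0,0,0],[0,0,0]],"rot":[[0,0,0],[0,0,0],[0,0,0],[0,0,0],[0,0,0],[0,0,0],[0,0,0],[0,0,0],[0,0,0],[0,0,0],[0,0,0]],"claw":[0,0,0,0,0,0,0.5,1,1,1,1]}' 40
```

```text
time: 12.3
position: [0.5365, 0.0346, 0.1461]
tool_rot: [-3.141, 0.001, -0.001]
wrist_force: [-7.6, -0.1, 8.3]
opening: 0.0361
```

```bash
python3 -m crank '{"delta_pos":[[0,0,0],[0,0,0],[0,0,0],[0,0,0],[0,0,0],[0,0,0],[0,0,0],[0,0,0],[0,0,0],[0,0,0],[0,0,0],[0,0,0]],"rot":[[0,0,1],[0,0,2],[0,0,3],[0,0,4],[0,0,4],[0,0,4],[0,0,4],[0,0,3],[0,0,2],[0,0,1],[0,0,0],[0,0,0]],"claw":[1,1,1,1,1,1,1,1,1,1,1,1]}'
python3 - <<'E'
from h import *
im,d=robot.grab_frame("scene");cv2.imwrite("pics/s9.png",cv2.resize(im[130:290,180:360,::-1],None,fx=4,fy=3.7))
E
```

```text
time: 13.5
position: [0.536, 0.0345, 0.1461]
tool_rot: [-3.14, 0.002, 0.487]
wrist_force: [-9.1, -0.1, 10.9]
opening: 0.036
```

View pics/s9.png

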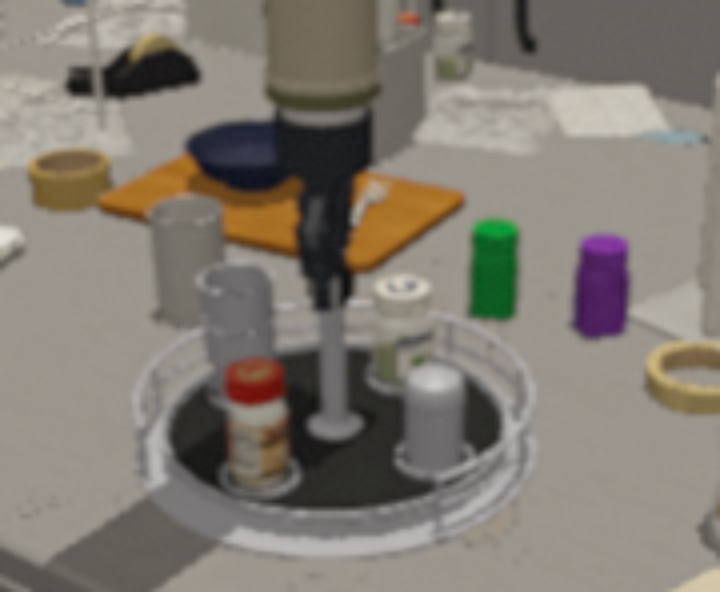

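The platter follows the knob by 28° and everything is still standing. About 106° to go.

```bash
python3 -m crank '{"delta_pos":[[0,0,0],[0,0,0],[0,0,0],[0,0,0],[0,0,0],[0,0,0],[0,0,0],[0,0,0],[0,0,0],[0,0,0],[0,0,0],[0,0,0]],"rot":[[0,0,1],[0,0,2],[0,0,4],[0,0,5],[0,0,5],[0,0,5],[0,0,5],[0,0,5],[0,0,5],[0,0,5],[0,0,5],[0,0,5]],"claw":[1,1,1,1,1,1,1,1,1,1,1,1]}'
python3 -m crank '{"delta_pos":[[0,0,0],[0,0,0],[0,0,0],[0,0,0],[0,0,0],[0,0,0],[0,0,0],[0,0,0],[0,0,0],[0,0,0],[0,0,0],[0,0,0]],"rot":[[0,0,5],[0,0,5],[0,0,5],[0,0,5],[0,0,5],[0,0,5],[0,0,4],[0,0,3],[0,0,2],[0,0,1],[0,0,0],[0,0,0]],"claw":[1,1,1,1,1,1,1,1,1,1,1,1]}'
python3 look.py w10
python3 - <<'E'
from h import *
for n in("scene","side"):
    im,d=robot.grab_frame(n);cv2.imwrite(f"pics/{n}10.png",im[:,:,::-1]);np.save(f"pics/{n}10.npy",d)
    r={"scene":(190,340,150,280),"side":(220,370,130,260)}[n]
    cv2.imwrite(f"pics/{n}10z.png",cv2.resize(im[r[2]:r[3],r[0]:r[1],::-1],None,fx=4.5,fy=4.5,interpolation=cv2.INTER_CUBIC))
E
```

```text
time: 14.75
position: [0.5353, 0.0336, 0.1461]
tool_rot: [-3.138, 0.001, 1.397]
wrist_force: [-13.2, -3.3, 12.5]
opening: 0.0361
time: 15.95
position: [0.5355, 0.0328, 0.1461]
tool_rot: [-3.138, -0.0, 2.091]
wrist_force: [-12.6, -4.1, 11.5]
opening: 0.0363
15.95 [0.5355 0.0328 0.1461] [-3.138 -0.     2.091] 0.0363 [-12.58  -4.09  11.48] [-0.31  0.26  0.22  1.74 -0.06  1.15  2.02]
```

View pics/scene10z.png

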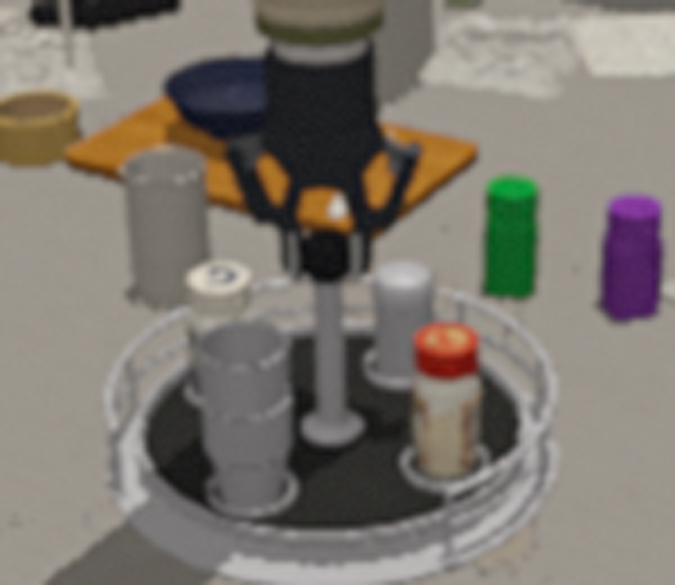

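View pics/side10z.png

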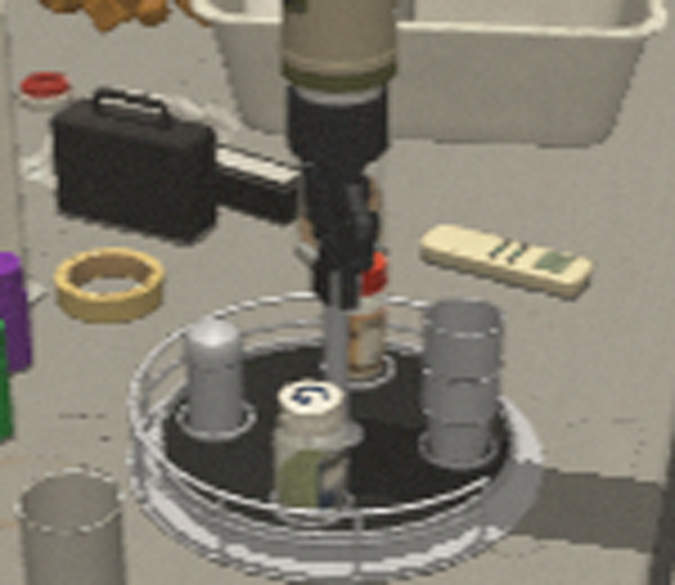

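View pics/w10.png

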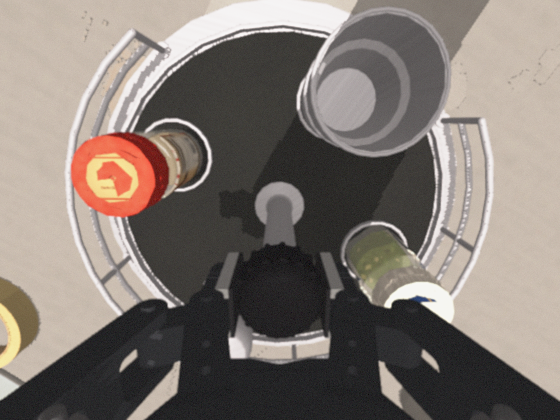

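All standing. The turn so far is 120°, and the stack is still about 14° short of the middle of the opening. Checking that from this view.

```bash
cat > st.py <<'E'
from meas import *
import sys
n,u0,u1,v0,v1=sys.argv[1],*map(int,sys.argv[2:6])
d=np.load(f"pics/{n}.npy");P=np.load(f"pics/{n}P.npy",allow_pickle=True).item()
m=np.zeros(d.shape,bool);m[v0:v1,u0:u1]=1
s=cloud(P,m,d);t=s[np.abs(s[:,2]-.142)<.006];y=(t[:,:2].min(0)+t[:,:2].max(0))/2
A=np.array([.5366,.0333])
print(len(t),np.percentile(t[:,2],[50,95]).round(4),y.round(4),circ(t).round(4),t[:,:2].max(0)-t[:,:2].min(0));
for w in(y-A,circ(t)[:2]-A):print(np.hypot(*w).round(4),np.degrees(np.arctan2(w[1],w[0]))%360)
m[:]=0;m[:270]=1
c=cloud(P,m,d);r=np.hypot(*(c[:,:2]-A).T);g=c[(r>.15)&(r<.17)&(c[:,2]>.05)&(c[:,2]<.07)]
a=np.sort(np.degrees(np.arctan2(g[:,1]-A[1],g[:,0]-A[0]))%360);a=a[(a>100)&(a<290)];i=np.diff(a).argmax();print("gap",a[i],a[i+1],(a[i]+a[i+1])/2)
E
python3 st.py w10 285 465 0 165
```

```text
4217 [0.1428 0.1446] [0.4385 0.0284] [0.4392 0.028  0.0289] [0.06188072 0.06128059]
0.0982 182.88277194967355
0.0976 183.13308497826634
gap 147.77431083509504 245.90198912366094 196.838149979378
```

```bash
python3 -m crank '{"delta_pos":[[0,0,0],[0,0,0],[0,0,0],[0,0,0],[0,0,0],[0,0,0],[0,0,0],[0,0,0],[0,0,0],[0,0,0],[0,0,0]],"rot":[[0,0,1],[0,0,2],[0,0,3],[0,0,3],[0,0,2.5],[0,0,1.5],[0,0,0.7],[0,0,0],[0,0,0],[0,0,0],[0,0,0]],"claw":[1,1,1,1,1,1,1,1,1,1,1]}'
python3 look.py w11; python3 st.py w11 180 465 0 190
python3 - <<'E'
from h import *
for n in("scene","side"):
    im,d=robot.grab_frame(n)
    r={"scene":(190,340,150,280),"side":(220,370,130,260)}[n]
    cv2.imwrite(f"pics/{n}11z.png",cv2.resize(im[r[2]:r[3],r[0]:r[1],::-1],None,fx=4.5,fy=4.5,interpolation=cv2.INTER_CUBIC))
E
```

```text
time: 17.2
position: [0.5357, 0.0326, 0.1461]
tool_rot: [-3.138, -0.001, 2.33]
wrist_force: [-11.9, -5.4, 11.9]
opening: 0.0365
17.2 [0.5357 0.0326 0.1461] [-3.138e+00 -1.000e-03  2.330e+00] 0.0365 [-11.9  -5.4  11.9] [-0.28  0.25  0.19  1.74 -0.05  1.15  2.25]
4208 [0.1428 0.1446] [0.4427 0.0052] [0.4433 0.005  0.0289] [0.06119007 0.06097178]
0.098 196.63747967795157
0.0975 196.8575531714516
gap 147.54608713553577 245.82012441689193 196.68310577621384
```

View pics/scene11z.png

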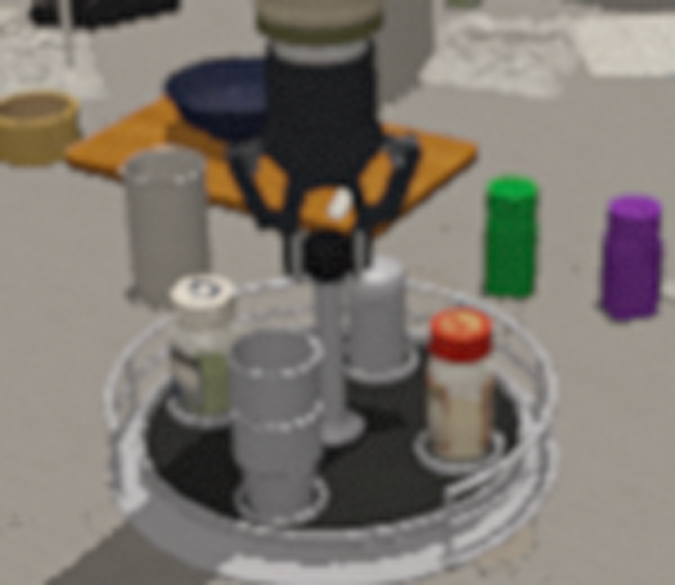

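View pics/w11.png

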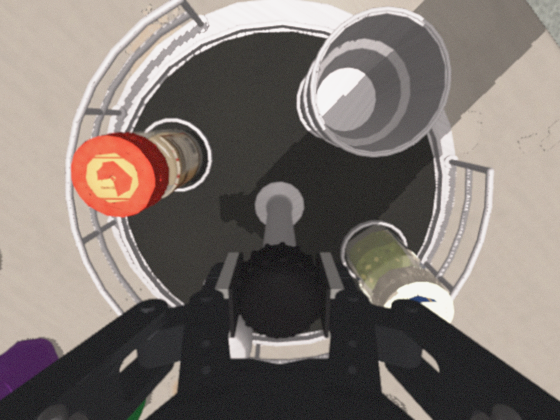

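View pics/side11z.png

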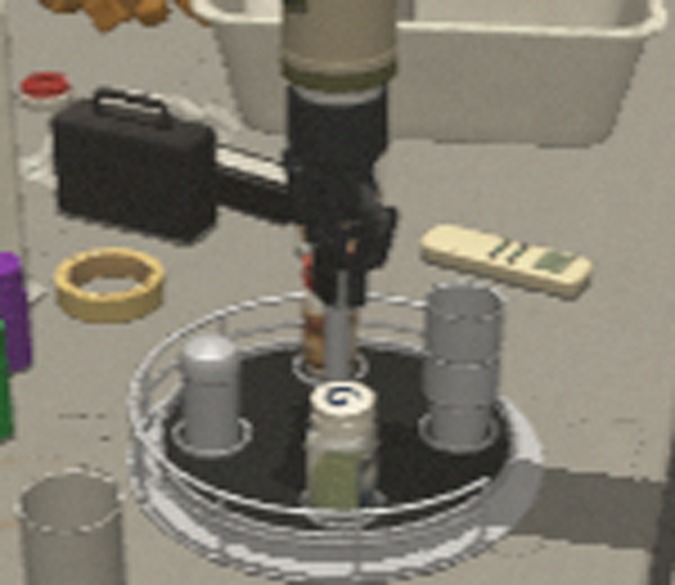

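The stack stands at 196.7° against an opening middle of 196.7°. Everything is upright and the knob is gripped at an opening of 36.5 mm. Handing in.

```bash
python3 -c "
from station import robot
print(robot.finish_job())"
```

```text
the job is handed in; nothing more can be done
None
```

I nested the loose steel cup in the matching cup on the carousel and let go. Then I gripped the black knob with a commanded 40 N, turned the platter about 134°, and handed the job in at about 17 s, still holding the knob.

**Last checks:**
- **Nesting:** the stack's rim measured 0.143 m high against 0.142 expected, so the shoulder is on the rim. In the pictures the stack stands straight.
- **Position:** the stack is 98 mm from the axis at 196.7°, and the middle of the opening measured 196.7°. That puts it within a few millimetres, by the camera calibration.
- **Knob grip:** the opening is 36.5 mm, and the grasp point is at about 0.165 m, within about 2 mm of the knob's middle.
- **Other things:** both jars and the shaker stand upright in the pictures, and the bystanders look unmoved, though I did not measure them again.

**What disagreed:**
- **Off-centre grasp:** I gripped the loose cup about 7 mm off the finger centre, because the arm was still overshooting when I read its pose. I measured the offset and corrected it before inserting the cup.
- **Side force:** a steady force of about 13 N sideways and 12 N upward on the wrist remained while holding the knob, well under the limits.
- **Not measured:** the finger contact force on the knob, and that there is none on the cup, are inferred from the grip opening and the pictures.

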